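Fit the drive sleeve on the mill shaft and close the guard

TASK

The pot of the small paint mill is off: take the flanged, slotted drive sleeve from its sloping rack and slide it, slotted end first, down over the mill's upright shaft, lowering it rather than letting it drop, and turn it until its slots fall over the cross-pin and it sits fully home on the shoulder. Then swing the hinged guard shut until its front lip snaps down past the spring ball in the front wall. Leave the plain sleeve on its peg and the jar and weight where they are.

Things in the scene. Friction and masses are not known exactly. Their poses are not given: they have to be found in the camera images.
- drive: Drive base of a small bench mill, fixed: grey housing 100 x 100 mm, 55 mm high, on a 120 x 140 mm foot plate, with an open well 84 x 84 mm in its top and a gearmotor (51 mm across) out of its back to x = +130 mm. Origin: centre of the underside, under the shaft axis; +x to the back (motor, guard hinge), front wall faces -x, z up
- seat (a point): Point on the shaft axis level with the shaft's shoulder (diameter 41 mm, 34 mm above the worktop), where the sleeve's slotted end must finally sit. A cross-pin, diameter 6 mm, 33 mm long, lies level through the shaft, its top 8 mm above the shoulder; its angle about the axis is not reported and varies. The gearbox holds the shaft still up to 0.5 N m. Axes as body drive
- drive_sleeve: Steel drive sleeve 62 mm long: barrel diameter 34 mm, bore 23 mm, flange diameter 54 mm from 13 to 18 mm above the slotted end; four slots 9 mm wide, 10 mm deep in that end, along its x and y. Origin: centre of the slotted end; z along the bore. Starts on either rack peg, slotted end on the slope, z leaning 32 degrees to the rack's front. Grip the barrel above the flange
- plain_sleeve: Plain steel sleeve with no flange and no slots, outer diameter 34 mm, bore 23 mm, 62 mm long, on the other peg, 100 mm from the drive sleeve; to be left there. Origin: centre of its lower end, z along the bore
- rack: Fixed drip rack of bent sheet steel, 204 mm wide along its y, about 100 mm deep, 68 mm high at the back. Its top slopes 32 degrees down to the front (-x). Two white pegs, diameter 20 mm, 28 mm long, stand square to the slope at y = +50 and -50 mm, feet 42 mm above the worktop. Origin: centre of the underside below the pegs, z up
- guard (a joint): Angle of the aluminium guard: 0 = shut, 1.8 to 2.05 at the start (leaning back past upright); a stiff hinge holds it where left. Plate 4 mm thick, 100 mm wide, window 58 x 40 mm (34 to 92 mm from the hinge), 30 mm wide bars beside it. Near the end (0.1 rad) the 19 mm lip meets a spring ball and needs 5 to 10 N more to snap past. It cannot shut over a sleeve that is not home
- guard_hinge (a point): Middle of the guard's hinge line at the back of the housing, 57 mm above the worktop, 54 mm behind the shaft axis; the hinge runs along the drive's y; axes as body drive
- guard_edge (a point): Middle of the guard's free front edge, 112 mm from the hinge, on the plate's middle plane; moves with the guard. Its x axis runs along the plate to the hinge, z out of the outer face (up when shut)
- weight_500: Knobbed metal weight, 44 mm across, 62 mm high, standing behind the work; bystander. Origin: centre of the underside
- jar_black: Small black-lidded jar, 52 mm across, 62 mm high, standing behind the work; bystander. Origin: centre of the underside
- shaft_top (a point): Centre of the top end of the upright steel shaft, 112 mm above the worktop, 78 mm above the shoulder; shaft diameter 20 mm, the top 9 mm tapered to diameter 12 mm
Things that resemble listed ones, but are neither listed nor needed, are in the scene too. What is shaped like the drive_sleeve but pink is not meant.

How it is judged (in metres and radians):
On the way:
1. The drive sleeve sits home on the shaft's shoulder, its slots over the pin, with the guard still open (z of drive_sleeve in the frame of seat below 0.003 m and horizontal distance between drive_sleeve and seat below 0.005 m and angle between drive_sleeve's own z axis and vertical below 0.08 rad and value of joint guard above 0.6 rad), for 0.2 s.
At the end, for the whole second after the job is handed in: The drive sleeve stands on the shaft with its slotted end within 3 mm of the shoulder, centred within 5 mm, upright within 0.08 rad and at rest; the guard is shut (under 0.035 rad, lip past the ball); the plain sleeve is within 30 mm of where it started on its peg (z of drive_sleeve in the frame of seat below 0.003 m and horizontal distance between drive_sleeve and seat below 0.005 m and angle between drive_sleeve's own z axis and vertical below 0.08 rad and value of joint guard below 0.035 rad and linear speed of drive_sleeve below 0.02 m/s and distance of plain_sleeve from where it was at the start of the episode below 0.03 m); the robot touches nothing.
It fails at once if the drive sleeve is dropped down the shaft (faster than 0.45 m/s on it) (horizontal distance between drive_sleeve and seat below 0.008 m and z of drive_sleeve in the frame of seat below 0.075 m and linear speed of drive_sleeve above 0.45 m/s).
It fails at once if the plain sleeve is taken from or knocked off its peg (moved over 30 mm) (distance of plain_sleeve from where it was at the start of the episode above 0.03 m).
It fails at once if a bystander (weight, jar) is moved over 30 mm (distance of any of weight_500, jar_black from where it was at the start of the episode above 0.03 m).
It also fails if it takes over 64 s, if anything falls off the work surface, if the arm or the gripper's body presses on something with over 40 N, if the wrist force passes 120 N, or if a joint passes its speed limit or range.

ROBOT

A 6-joint arm with a two-finger parallel gripper is mounted at the origin on a cart in front of the work surface, level with it; the furniture and walls round the work are solid. World frame = base frame: x ahead of the robot, y to its left, z up, the work surface at z = 0. Lengths are in m, angles in degrees, forces in N, time in s.
With the tool pointing down it reaches from about 0.4 to 0.825 m from the base axis. Payload 7 kg.
Tool frame: the origin (TCP) lies between the finger pads; the fingertips stand 22 mm ahead of it and the grasp point (between the pads) lies 3 mm ahead of it; z points along the fingers, y is the line along which they close (so a half turn about z gives the same grasp; the last joint's range is limited). The gripper opens to 88 mm and grips with 3 to 60 N. Pads are 19 mm wide; open, the fingers measure 130 mm over their backs; the gripper's body (78 mm by 193 mm) begins 47 mm behind the grasp point.
Start: joints at [80.85, 20.546, 0.682, 0, -70.136, -16.507], TCP at [0.292, 0.608, 0.249] pointing down, gripper open.
Joint ranges: [-176.03, 176.03], [-82.01, 121.73], [-58.28, 71.71], [-173.87, 95.51], [-174.79, -0.11], [-173.66, 173.66]. Speed limits (degrees/s): [136.94, 136.94, 172.46, 180, 180, 180].

INTERFACE

Orientations are given as [roll, pitch, yaw] about the fixed x, y, z axes, in that order (R = Rz(yaw) Ry(pitch) Rx(roll)).
In Python, from plant import r, vision gives the robot as it stands.
- The arm moves only by the shell command python3 -m pendant 'ROWS' [FORCE]. ROWS is JSON, a list that holds one entry, the list of rows, each a list of 7 numbers: the shift along the tool's x, y, z scaled (see below), then the turn, a rotation vector about the tool's x, y, z scaled (see below), then the opening, from -1 (shut) to 1 (fully open). In form: [[[x, y, z, wx, wy, wz, fingers], ...]]. A call has exactly 8 rows; each row shifts and turns the commanded pose from where the row before left it, along the tool's axes as they then stand; what a row does not reach is not made up. The controller multiplies each number of a shift by 20 mm and each number of a turn by 4 degrees. A row lasts 1/10 s, in which the tool goes at most 50 mm and 8.59 degrees, less where a joint would pass 70% of its speed; a pose out of reach is approached as far as the arm can. A call with a number of a shift or a turn outside -1 to 1 is refused whole. A call with a gripper value outside its range is refused whole. The fingers move at their own pace and stop on an object; FORCE is the grip in N (left out, the last holds). Time passes only in rows, so rows that do not move let the fingers close, or fill a call up. It gives the time, the measured TCP pose, the force, the opening and the grip force at its end, in the units of the state.
- r.get_state(): the state, without advancing time (a new reading comes with each control period).
- vision.capture(name): name is "scene" or "top"; returns a dict with "frame" (400x640x3 uint8, blue, green, red), "depth" (400x640 float32, m along the optical axis (not along the pixel's ray), 0 where there is no reading), "camera_matrix" (3x3 intrinsics, pixels), "extrinsics" (4x4, takes a point from world to camera coordinates). Camera axes: x right, y up, looking along -z (the intrinsics and any distortion apply to the point x, -y, -z); pixel columns grow to the right and rows downward; lengths in m; the calibration is good to about 2 mm. A picture is of the moment at which its call begins.
- r.close_job(): hands the job in; it is judged then, once.
The state is a dict: "time_s": time; "joints": joint angles; "qd": joint speeds; "joint_torque": joint torques, N m; "tcp_pos": TCP position; "eef_rot": TCP orientation; "contact_force": force on the tool from outside, world axes, zero at the start; "moment": the same for the moment, N m; "gripper_width": finger opening in m; "gripper_force": force on a finger pad.
Only numpy, scipy, OpenCV 4.12 (cv2) and the standard library are available. Lean on these libraries where they do the work, as an engineer would, in place of code of your own. Each camera call takes 0.05 s, during which the arm holds its last target. There are 200 camera calls.

## Working session

There is one attempt and no reset: what is moved stays moved. The work goes in short steps, Python scripts to look and compute and a shell command to move; the robot and the scene stay as the last step left them, time stands still between calls to the robot, and variables do not carry over. Pictures are saved under pics/ and viewed, at most 13 in all, crops included, and the job is handed in when it is done.

```bash
ls; mkdir -p pics
python3 - <<'E'
from plant import r, vision
import cv2,numpy as np
s=r.get_state();print(s)
for n in("scene","top"):
    c=vision.capture(n);np.savez(n+"0.npz",**c);cv2.imwrite(f"pics/{n}0.png",c["frame"]);print(n,c["camera_matrix"],c["extrinsics"],[k for k in c])
E
```

```text
pics
{'time_s': 0.0, 'joints': array([ 8.08508765e+01,  2.05914770e+01,  6.35628858e-01, -2.16778253e-02,
       -7.01343205e+01, -1.65075567e+01]), 'qd': array([ 0.01174413,  0.01598875,  0.02594579,  0.00113671,  0.17524456,
       -0.02001241]), 'joint_torque': array([-1.11808067e-04, -5.82728577e+01,  2.93045461e+01,  6.99710771e+00,
        6.76569500e-03, -1.66954387e-04]), 'tcp_pos': array([0.29207302, 0.6080575 , 0.24763136]), 'eef_rot': array([ 1.79907757e+02, -6.08469784e-03, -2.56640579e+01]), 'contact_force': array([ 0.13961511,  0.5932778 , -0.13064839]), 'moment': array([-0.05626292,  0.00461522, -0.03090654]), 'gripper_force': 0.0, 'gripper_width': 0.08781774457077883}
scene [[437.62058987   0.         322.85580158]
 [  0.         437.62058987 203.91950063]
 [  0.           0.           1.        ]] [[-0.99080594  0.1345571  -0.01407059  0.61183974]
 [-0.11843471 -0.81238317  0.57097006 -0.00523688]
 [ 0.06539737  0.56738697  0.8208503  -1.03106107]
 [ 0.          0.          0.          1.        ]] ['frame', 'depth', 'camera_matrix', 'extrinsics']
top [[448.11684511   0.         319.73747683]
 [  0.         448.11684511 199.80569785]
 [  0.           0.           1.        ]] [[-0.0280557  -0.99960368  0.00231665  0.01152297]
 [ 0.99941861 -0.02800544  0.01944601 -0.60888153]
 [-0.01937342  0.00286087  0.99980822 -1.1230869 ]
 [ 0.          0.          0.          1.        ]] ['frame', 'depth', 'camera_matrix', 'extrinsics']
```

View pics/scene0.png

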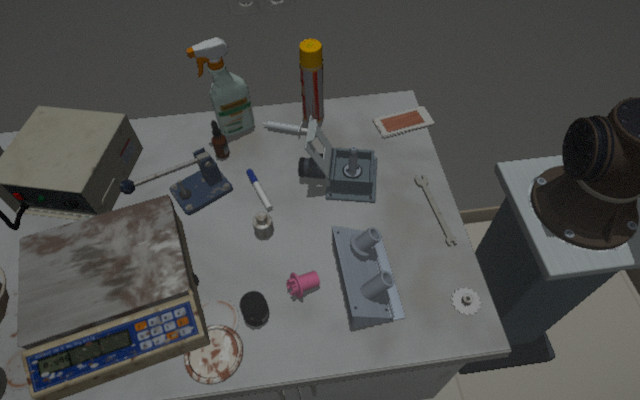

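View pics/top0.png

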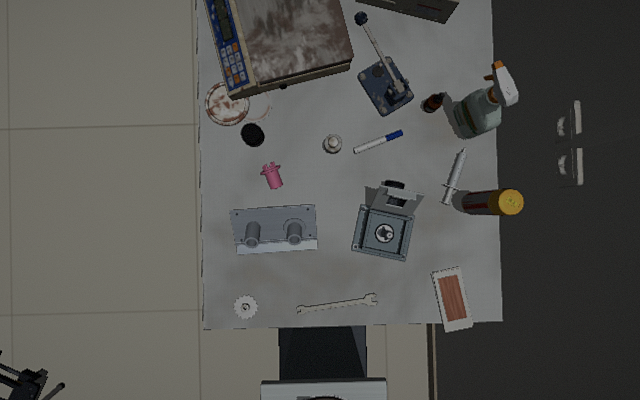

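The top view shows the rack at (275,230) with sleeves at (252,233) and (293,232), the drive shaft at (386,233), and its guard open behind at (392,195). The jar is at (253,134), the weight at (331,144) and the pink decoy at (272,175). I need an enlarged view.

```bash
cat > h.py <<'E'
import numpy as np
def load(n): return dict(np.load(n))
def pts(c):
    K=c["camera_matrix"];E=np.linalg.inv(c["extrinsics"]);d=c["depth"]
    v,u=np.mgrid[0:400,0:640]
    P=np.stack([(u-K[0,2])/K[0,0]*d,-(v-K[1,2])/K[1,1]*d,-d],-1)
    return P@E[:3,:3].T+E[:3,3]
def ray(c,u,v,z):
    K=c["camera_matrix"];E=np.linalg.inv(c["extrinsics"])
    D=E[:3,:3]@np.array([(u-K[0,2])/K[0,0],-(v-K[1,2])/K[1,1],-1]);o=E[:3,3]
    return o+D*(z-o[2])/D[2]
def pix(c,p):
    q=c["extrinsics"]@np.append(p,1);K=c["camera_matrix"]
    return K[0,0]*q[0]/-q[2]+K[0,2], K[1,1]*q[1]/q[2]+K[1,2]
E
python3 - <<'E'
import cv2,numpy as np
from h import *
t=load("top0.npz");s=load("scene0.npz")
a=cv2.resize(t["frame"][170:270,220:420],None,fx=4,fy=4,interpolation=2)
b=cv2.resize(s["frame"][140:340,280:420],None,fx=3,fy=3,interpolation=2)
cv2.imwrite("pics/a.png",a);cv2.imwrite("pics/b.png",cv2.convertScaleAbs(b,alpha=1.5))
for n,c in(("t",t),("s",s)):
    P=pts(c);print(n,(c["depth"]>0).mean())
P=pts(t)
for u,v in[(252,233),(293,232),(250,240),(295,240),(386,233),(240,245),(387,210),(392,195),(275,215)]:print(u,v,P[v,u].round(4))
E
```

```text
t 0.99603125
s 0.99618359375
252 233 [0.5347 0.154  0.0931]
293 232 [0.5347 0.0583 0.1015]
250 240 [0.517  0.1629 0.0685]
295 240 [0.5143 0.0557 0.0742]
386 233 [ 0.5268 -0.1545  0.1093]
240 245 [0.5008 0.1985 0.0031]
387 210 [ 0.579  -0.1653  0.0647]
392 195 [ 0.6119 -0.1617  0.1654]
275 215 [0.5745 0.1031 0.0571]
```

View pics/a.png

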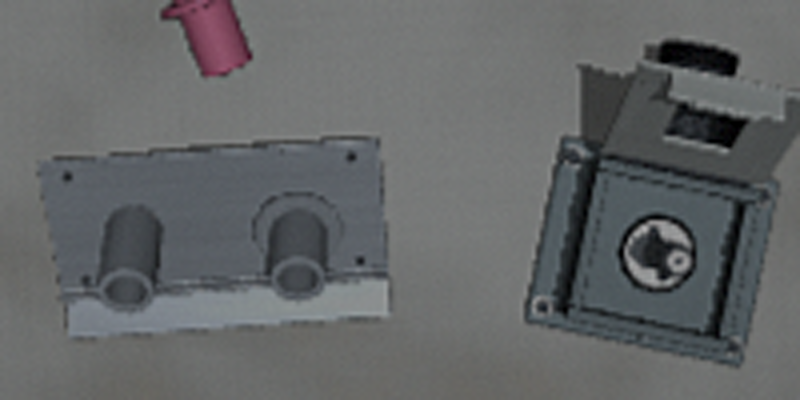

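View pics/b.png

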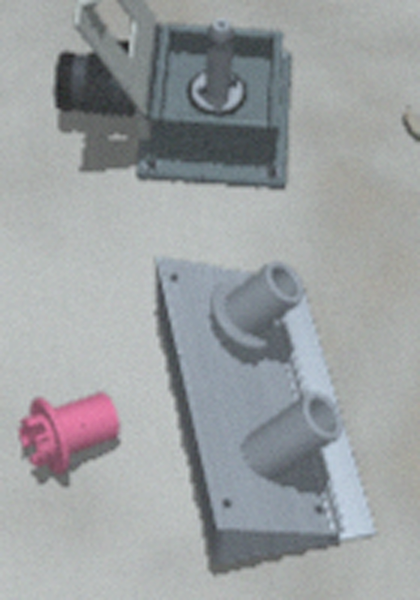

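The flanged drive sleeve is on the right-hand peg in the top view, with its upper end ring near (294,239). The plain sleeve's ring is near (251.5,242). The shaft stands near (390,235) and the guard leans back behind it. Next I measure.

Run:
```python
import cv2,numpy as np
from h import *
t=load("top0.npz");s=load("scene0.npz")
P=pts(t);Q=pts(s)
# rack plane: sloped area behind sleeves
def plane(p):
    for _ in range(3):
        c=p.mean(0);n=np.linalg.svd(p-c,full_matrices=False)[2][2];n*=np.sign(n[2]);e=(p-c)@n
        p=p[abs(e)<0.003]
    return c,n,e.std(),len(p)
A=P[205:219,233:312].reshape(-1,3);A=A[A[:,2]>0.03]
c,n,e,k=plane(A);print("rack plane",c,n,e,k,"tilt",np.degrees(np.arccos(n[2])),"lean yaw",np.degrees(np.arctan2(n[1],n[0])))
def tri(pt,ps):
    R=[]
    for cam,(u,v) in((t,pt),(s,ps)):
        o=np.linalg.inv(cam["extrinsics"])[:3,3];d=ray(cam,u,v,0)-o;R.append((o,d/np.linalg.norm(d)))
    (o1,d1),(o2,d2)=R
    x=np.linalg.lstsq(np.stack([d1,-d2],1),o2-o1,rcond=None)[0]
    a,b=o1+d1*x[0],o2+d2*x[1];return (a+b)/2,np.linalg.norm(a-b)
print("sleeve top",tri((294.25,239.25),(374.7,234.7)))
print("plain top",tri((251.5,242),(280+320/3,140+413/3)))
print("shaft top",tri((390,235.5),(353.3,147.8)))
for nm,X in(("t",P),("s",Q)):
  # shaft points: above .07 near
  m=(abs(X[...,0]-.53)<.03)&(abs(X[...,1]+.16)<.03)&(X[...,2]>.07)&(X[...,2]<.12)
  print(nm,"shaft pts",m.sum(),X[m].mean(0) if m.any() else 0, X[m][:,2].max())
  m2=m&(X[...,2]>.105);print(m2.sum(),X[m2].mean(0) if m2.any() else 0)
  # housing top rim
  m=(abs(X[...,0]-.53)<.09)&(abs(X[...,1]+.16)<.09)&(abs(X[...,2]-.055)<.005)
  if m.any(): print("rim",cv2.minAreaRect(X[m][:,:2].astype(np.float32)*1000),m.sum())
  m=(abs(X[...,0]-.62)<.09)&(abs(X[...,1]+.16)<.09)&(X[...,2]>.075)&~((abs(X[...,0]-.53)<.04))
  print("guard",plane(X[m]), "maxz",X[m][:,2].max())
print("cams",np.linalg.inv(s["extrinsics"])[:3,3],np.linalg.inv(t["extrinsics"])[:3,3])
a=cv2.resize(t["frame"][215:255,365:410],None,fx=9,fy=9,interpolation=2)
u,v=map(int,(353,175));b=cv2.resize(s["frame"][150:200,325:380],None,fx=7.2,fy=7.2,interpolation=2)
cv2.imwrite("pics/c.png",cv2.convertScaleAbs(np.hstack([a[:360,:396],b[:360,:396]]),alpha=1.8))
```

```text
rack plane [0.58035388 0.1117825  0.05948769] [-0.83556119 -0.01685454  0.5491388 ] 0.0013137628168186904 195 tilt 56.69204918507778 lean yaw -178.84441354318707
sleeve top (array([0.51707397, 0.0567173 , 0.08704115]), np.float64(0.00012192232615880095))
plain top (array([0.51417549, 0.15583217, 0.09136424]), np.float64(0.0009163053309233496))
shaft top (array([ 0.52216465, -0.16378128,  0.10910478]), np.float64(0.0026251698246896075))
t shaft pts 78 [ 0.52426878 -0.15841958  0.10371454] 0.11615993854856677
50 [ 0.52340049 -0.16030286  0.11015545]
rim ((544.2220458984375, -165.86083984375), (100.39412689208984, 142.8266143798828), 76.23408508300781) 632
guard (array([ 0.5978151 , -0.17750382,  0.10778307]), array([-0.88983692,  0.21612166,  0.40184783]), np.float64(0.001217891289710384), 450) maxz 0.16766098219571646
s shaft pts 134 [ 0.52576029 -0.15581768  0.09618812] 0.11646507927970684
47 [ 0.52513106 -0.15826155  0.11059472]
rim ((549.0842895507812, -166.80145263671875), (102.55271911621094, 150.28416442871094), 76.76576232910156) 546
guard (array([ 0.600714  , -0.17260375,  0.108661  ]), array([-0.88312161,  0.21934317,  0.41471049]), np.float64(0.0011046306932716316), 423) maxz 0.16898419472080684
cams [0.6730229  0.49842888 0.85794583] [ 0.58709278 -0.00232058  1.13468514]
```

View pics/c.png

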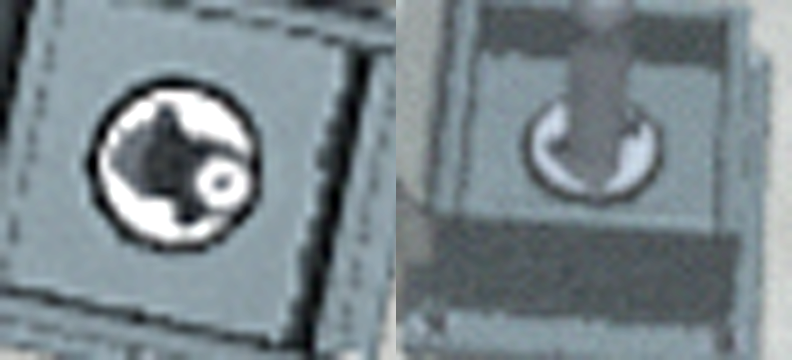

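The shoulder disc is centred near crop (175,163), which is top-image (384.4,233.1). The pin ends show at crop (165,110) and (185,215), so the pin points roughly along world x, about +11°. In the scene view the lumps are near crop (560,152) and (637,126).

Run:
```python
import cv2,numpy as np
from h import *
t=load("top0.npz");s=load("scene0.npz")
print("sleeve top",ray(t,294.25,239.25,.0946),ray(s,374.7,234.7,.0946))
print("plain top",ray(t,251.5,242,.0946),ray(s,386.7,277.7,.0946))
print("shoulder",ray(t,365+175/9,215+163/9,.034),ray(s,325+(595-396)/7.2,150+148/7.2,.034))
print("shaft top",ray(t,390,235.5,.112),ray(s,353.3,147.8,.112))
f=lambda a,b:np.degrees(np.arctan2(*(b-a)[[1,0]]))
print("pin",f(ray(t,365+185/9,215+215/9,.04),ray(t,365+165/9,215+110/9,.04)),f(ray(s,325+164/7.2,150+152/7.2,.04),ray(s,325+241/7.2,150+126/7.2,.04)))
for cam,lo,hi in((t,(205,219),(233,312)),(s,(230,330),(330,400))):
    P=pts(cam)[lo[0]:lo[1],hi[0]:hi[1]].reshape(-1,3)
    P=P[(P[:,2]>.03)&(P[:,2]<.075)]
    best=None;rng=np.random.default_rng(0)
    for _ in range(500):
        a,b,c=P[rng.choice(len(P),3,False)];n=np.cross(b-a,c-a);l=np.linalg.norm(n)
        if l<1e-7: continue
        n/=l;m=abs((P-a)@n)<.0015
        if n[2]*np.sign(n[2])>.6 and (best is None or m.sum()>best.sum()):best=m
    p=P[best];c=p.mean(0);n=np.linalg.svd(p-c,full_matrices=False)[2][2];n*=np.sign(n[2])
    print("rack",c,n,len(p),len(P),np.degrees(np.arccos(n[2])),np.degrees(np.arctan2(n[1],n[0])))
```

```text
sleeve top [0.51751986 0.05630429 0.0946    ] [0.51866286 0.06103837 0.0946    ]
plain top [0.51395534 0.15544958 0.0946    ] [0.51525057 0.15727471 0.0946    ]
shoulder [ 0.52225861 -0.16190505  0.034     ] [ 0.52284094 -0.15812671  0.034     ]
shaft top [ 0.52105893 -0.16309366  0.112     ] [ 0.52404171 -0.16141954  0.112     ]
pin 9.037750840947984 -165.1041559519012
rack [0.58060402 0.10489506 0.05931451] [-0.53939206 -0.02326991  0.84173316] 581 933 32.676407775858664 -177.5297353594375
rack [0.56787754 0.12365449 0.05216673] [-0.5245045  -0.02229134  0.85111581] 1607 2683 31.666760254064936 -177.56640525505568
```

```bash
cat > g.py <<'E'
import sys,numpy as np
from scipy.spatial.transform import Rotation as R
from plant import r
# usage: g.py x y z yaw tilt : shift (units, in present tool axes) and turn (units) to the target
x,y,z,yaw,tilt=map(float,sys.argv[1:6])
s=r.get_state();C=R.from_euler("xyz",s["eef_rot"],degrees=True)
T=R.from_euler("z",yaw,degrees=True)*R.from_euler("x",180,degrees=True)*R.from_euler("y",tilt,degrees=True)
d=np.array([x,y,z])-s["tcp_pos"]
print("t",round(s["time_s"],2),"tcp",s["tcp_pos"].round(4),"rot",s["eef_rot"].round(1),"j",s["joints"].round(0))
print("F",s["contact_force"].round(1),"M",s["moment"].round(2),"w",round(s["gripper_width"],4),"gf",round(s["gripper_force"],1))
print("shift now-axes",(C.inv().apply(d)/.02).round(2),"shift target-axes",(T.inv().apply(d)/.02).round(2),"turn",(np.degrees((C.inv()*T).as_rotvec())/4).round(2))
E
python3 g.py .45 .0575 .20 2.2 32
```

```text
t 0.1 tcp [0.2921 0.6081 0.2477] rot [179.9  -0.  -25.7] j [ 81.  21.   1.  -0. -70. -17.]
F [ 0.2  0.6 -0.9] M [-0.04 -0.07 -0.01] w 0.0877 gf 0.0
shift now-axes [19.04 21.39  2.42] shift target-axes [ 4.53 27.81  5.64] turn [ 1.97  7.84 -6.78]
```

```bash
python3 -m pendant '[[[0.8,0.9,0,0,0,0,1],[0.8,0.9,0,0,0,0,1],[0.8,0.9,0,0,0,0,1],[0.8,0.9,0,0,0,0,1],[0.8,0.9,0,0,0,0,1],[0.8,0.9,0,0,0,0,1],[0.8,0.9,0,0,0,0,1],[0.8,0.9,0,0,0,0,1]]]' 30
python3 -m pendant '[[[0.8,0.9,0,0,0,0,1],[0.8,0.9,0,0,0,0,1],[0.8,0.9,0,0,0,0,1],[0.8,0.9,0,0,0,0,1],[0.8,0.9,0,0,0,0,1],[0.8,0.9,0,0,0,0,1],[0.8,0.9,0,0,0,0,1],[0.8,0.9,0,0,0,0,1]]]'
python3 -m pendant '[[[0.8,0.9,0,0,0,0,1],[0.8,0.9,0,0,0,0,1],[0.8,0.9,0,0,0,0,1],[0.8,0.9,0,0,0,0,1],[0.8,0.9,0,0,0,0,1],[0.8,0.9,0,0,0,0,1],[0.8,0.9,0,0,0,0,1],[0.8,0.9,0,0,0,0,1]]]'
python3 -m pendant '[[[0,0,0,0.25,0.98,-0.85,1],[0,0,0,0.25,0.98,-0.85,1],[0,0,0,0.25,0.98,-0.85,1],[0,0,0,0.25,0.98,-0.85,1],[0,0,0,0.25,0.98,-0.85,1],[0,0,0,0.25,0.98,-0.85,1],[0,0,0,0.25,0.98,-0.85,1],[0,0,0,0.25,0.98,-0.85,1]]]'
python3 g.py .4725 .0563 .1675 2.2 32
```

```text
time_s: 0.9
tcp_pos: [0.3454, 0.4219, 0.2483]
eef_rot: [180.0, 0.0, -25.7]
contact_force: [-0.4, 0.1, -0.2]
gripper_width: 0.0874
gripper_force: 0.0
time_s: 1.7
tcp_pos: [0.3985, 0.2361, 0.2486]
eef_rot: [-180.0, -0.0, -25.7]
contact_force: [0.5, -0.3, -0.8]
gripper_width: 0.0877
gripper_force: 0.0
time_s: 2.5
tcp_pos: [0.4512, 0.051, 0.2486]
eef_rot: [-180.0, -0.0, -25.7]
contact_force: [0.4, 1.1, 0.0]
gripper_width: 0.088
gripper_force: 0.0
time_s: 3.3
tcp_pos: [0.4587, 0.0526, 0.2636]
eef_rot: [-179.5, -31.2, 2.4]
contact_force: [-0.0, -1.3, -1.0]
gripper_width: 0.0875
gripper_force: 0.0
t 3.3 tcp [0.4587 0.0526 0.2636] rot [-179.5  -31.2    2.4] j [ 42. -20. -58.  38. -32.  22.]
F [-0.  -1.3 -1. ] M [-0.3   1.8  -0.11] w 0.0875 gf 0.0
shift now-axes [-1.89 -0.11  4.47] shift target-axes [-1.95 -0.16  4.44] turn [-0.16  0.19  0.03]
```

```bash
python3 -m pendant '[[[-0.25,0,0.55,0,0,0,1],[-0.25,0,0.55,0,0,0,1],[-0.25,0,0.55,0,0,0,1],[-0.25,0,0.55,0,0,0,1],[-0.25,0,0.55,0,0,0,1],[-0.25,0,0.55,0,0,0,1],[-0.25,0,0.55,0,0,0,1],[-0.15,0,0.5,0,0,0,1]]]'
python3 g.py .4725 .0563 .1675 2.2 32
```

```text
time_s: 4.1
tcp_pos: [0.4906, 0.0497, 0.2059]
eef_rot: [-178.8, -27.3, 2.3]
contact_force: [0.0, -0.5, 0.1]
gripper_width: 0.0878
gripper_force: 0.0
t 4.1 tcp [0.4906 0.0497 0.2059] rot [-178.8  -27.3    2.3] j [ 34. -10. -58.  37. -21.  26.]
F [ 0.  -0.5  0.1] M [-0.2   1.52  0.  ] w 0.0878 gf 0.0
shift now-axes [-1.68 -0.34  1.31] shift target-axes [-1.78 -0.36  1.16] turn [-0.32  1.17  0.01]
```

```bash
python3 g.py .512 .058 .13 2.2 29;python3 g.py .525 .058 .083 2.2 30
```

```text
t 4.1 tcp [0.4906 0.0497 0.2059] rot [-178.8  -27.3    2.3] j [ 34. -10. -58.  37. -21.  26.]
F [ 0.  -0.5  0.1] M [-0.2   1.52  0.  ] w 0.0878 gf 0.0
shift now-axes [-0.78 -0.29  3.88] shift target-axes [-0.89 -0.37  3.85] turn [-0.32  0.42  0.01]
t 4.1 tcp [0.4906 0.0497 0.2059] rot [-178.8  -27.3    2.3] j [ 34. -10. -58.  37. -21.  26.]
F [ 0.  -0.5  0.1] M [-0.2   1.52  0.  ] w 0.0878 gf 0.0
shift now-axes [-1.28 -0.21  6.26] shift target-axes [-1.57 -0.35  6.19] turn [-0.32  0.67  0.01]
```

```bash
python3 -m pendant '[[[0,-0.05,0.65,0,0,0,1],[-0.1,-0.05,0.65,-0.05,0,0,1],[-0.1,-0.05,0.65,-0.05,0,0,1],[-0.1,-0.05,0.65,-0.05,0,0,1],[-0.1,-0.05,0.65,-0.05,0.1,0,1],[-0.2,-0.05,0.6,-0.05,0.1,0,1],[0,0,0,-0.05,0.1,0,1],[0,0,0,0,0.1,0,1]]]'
python3 g.py .525 .058 .083 2.2 30
```

```text
time_s: 4.9
tcp_pos: [0.5321, 0.0544, 0.166]
eef_rot: [-179.1, -25.6, 2.3]
contact_force: [0.6, 0.3, -0.8]
gripper_width: 0.0877
gripper_force: 0.0
t 4.9 tcp [0.5321 0.0544 0.166 ] rot [-179.1  -25.6    2.3] j [ 27.  -1. -58.  47. -13.  22.]
F [ 0.6  0.3 -0.8] M [-0.2   1.45  0.02] w 0.0877 gf 0.0
shift now-axes [-2.11 -0.14  3.59] shift target-axes [-2.38 -0.19  3.42] turn [-0.24  1.09  0.02]
```

The j3 limit stops a full 32° tilt. The pads close along the rack's y, so a tilt of about 15° still grips squarely. I can stand the sleeve upright on the table and regrip it vertically.

```bash
python3 -m pendant '[[[-0.1,0,0,-0.1,-0.9,0,1],[-0.1,0,0,-0.1,-0.9,0,1],[0,0,0.5,0,-0.9,0,1],[0,0,0.6,0,0,0,1],[0,0,0.6,0,0,0,1],[0,0,0,0,0,0,1],[0,0,0,0,0,0,1],[0,0,0,0,0,0,1]]]'
python3 g.py .5262 .0583 .0831 2.2 15
```

```text
time_s: 5.7
tcp_pos: [0.5426, 0.0515, 0.1352]
eef_rot: [179.9, -16.4, 2.3]
contact_force: [0.3, -0.3, -0.6]
gripper_width: 0.088
gripper_force: 0.0
t 5.7 tcp [0.5426 0.0515 0.1352] rot [179.9 -16.4   2.3] j [ 30.   6. -44.  18. -26.  47.]
F [ 0.3 -0.3 -0.6] M [-0.05  0.95  0.  ] w 0.088 gf 0.0
shift now-axes [-1.51 -0.38  2.27] shift target-axes [-1.45 -0.37  2.31] turn [ 0.01 -0.34  0.01]
```

```bash
python3 -m pendant '[[[-0.5,-0.13,0,0,0,0,1],[-0.5,-0.13,0.2,0,0,0,1],[-0.5,-0.12,0.4,0,0,0,1],[0,0,0.45,0,0,0,1],[0,0,0.45,0,0,0,1],[0,0,0.45,0,0,0,1],[0,0,0.3,0,0,0,1],[0,0,0,0,0,0,1]]]'
python3 g.py .5262 .0583 .0831 2.2 16.4
python3 - <<'E'
from plant import vision
import cv2,numpy as np
c=vision.capture("scene");a=cv2.resize(c["frame"][170:320,290:440],None,fx=3,fy=3,interpolation=2)
t=vision.capture("top");b=cv2.resize(t["frame"][180:290,220:370],None,fx=3,fy=3,interpolation=2)
b=np.vstack([b,np.zeros((450-b.shape[0],450,3),np.uint8)])
cv2.imwrite("pics/d.png",cv2.convertScaleAbs(np.hstack([a,b])[:,:800],alpha=1.5))
E
```

```text
time_s: 6.5
tcp_pos: [0.5259, 0.0579, 0.0827]
eef_rot: [179.9, -16.3, 2.3]
contact_force: [-0.7, 0.4, -0.1]
gripper_width: 0.0877
gripper_force: 0.0
t 6.5 tcp [0.5259 0.0579 0.0827] rot [179.9 -16.3   2.3] j [ 30.   9. -54.  31. -15.  33.]
F [-0.7  0.4 -0.1] M [-0.13  0.92 -0.03] w 0.0877 gf 0.0
shift now-axes [ 0.02 -0.02 -0.01] shift target-axes [ 0.02 -0.02 -0.01] turn [0.02 0.03 0.01]
```

View pics/d.png

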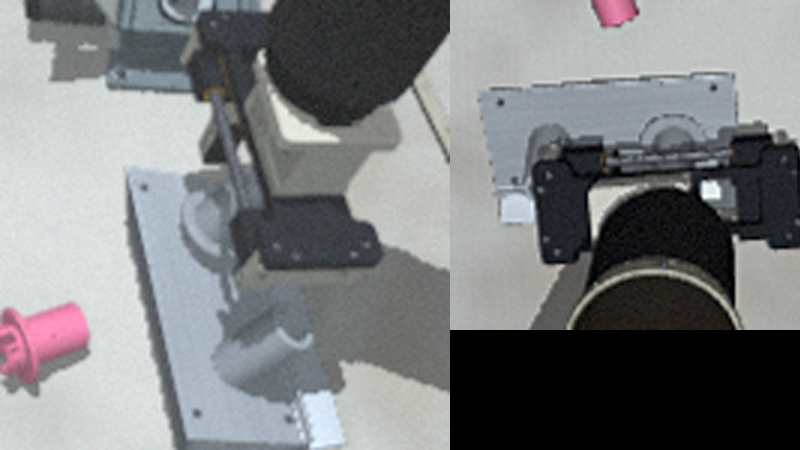

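Both fingers straddle the flanged sleeve (scene crop around (225,230)) and the plain one is clear. Closing.

```bash
python3 -m pendant '[[[0,0,0,0,0,0,-1],[0,0,0,0,0,0,-1],[0,0,0,0,0,0,-1],[0,0,0,0,0,0,-1],[0,0,0,0,0,0,-1],[0,0,0,0,0,0,-1],[0,0,0,0,0,0,-1],[0,0,0,0,0,0,-1]]]' 45
python3 g.py .5262 .0583 .0831 2.2 16.4
```

```text
time_s: 7.4
tcp_pos: [0.5261, 0.0582, 0.0826]
eef_rot: [179.9, -16.3, 2.3]
contact_force: [0.4, 0.5, -0.4]
gripper_width: 0.0322
gripper_force: 45.0
t 7.4 tcp [0.5261 0.0582 0.0826] rot [179.9 -16.3   2.3] j [ 30.   9. -54.  31. -15.  33.]
F [ 0.4  0.5 -0.4] M [-0.09  0.89  0.01] w 0.0322 gf 45.0
shift now-axes [ 0.01 -0.   -0.02] shift target-axes [ 0.01 -0.   -0.02] turn [0.02 0.03 0.01]
```

```bash
python3 -m pendant '[[[-0.11,0,-0.39,0,0,0,-1],[-0.11,0,-0.39,0,0,0,-1],[-0.11,0,-0.39,0,0,0,-1],[-0.11,0,-0.39,0,0,0,-1],[-0.11,0,-0.39,0,0,0,-1],[-0.11,0,-0.39,0,0,0,-1],[0,0,0,0,0,0,-1],[0,0,0,0,0,0,-1]]]'
python3 g.py .45 .03 .18 -13.7 -16
```

```text
time_s: 8.2
tcp_pos: [0.5004, 0.0575, 0.1243]
eef_rot: [179.9, -16.3, 2.3]
contact_force: [-0.0, -0.2, -1.7]
gripper_width: 0.0325
gripper_force: 45.0
t 8.2 tcp [0.5004 0.0575 0.1243] rot [179.9 -16.3   2.3] j [ 34.   3. -51.  22. -23.  39.]
F [-0.  -0.2 -1.7] M [-0.11  1.23 -0.05] w 0.0325 gf 45.0
shift now-axes [-1.68  1.28 -3.4 ] shift target-axes [-2.81  1.93 -2.09] turn [ 0.   -8.03  4.04]
```

```bash
python3 -m pendant '[[[-0.28,0,-0.96,0,0,0,-1],[-0.28,0,-0.96,0,0,0,-1],[-0.28,0.3,-0.96,0,0,0,-1],[-0.28,0.6,-0.5,0,0,0,-1],[0,0.8,0,0,0,0,-1],[0,0.9,0,0,0,0,-1],[0,0.9,0,0,0,0,-1],[0,0.9,0,0,0,0,-1]]]'
python3 -m pendant '[[[0,0,0,0,-1,0,-1],[0,0,0,0,-1,0,-1],[0,0,0,0,-1,0,-1],[0,0,0,0,-1,0,-1],[0,0,0,0,-1,0,-1],[0,0,0,0,-1,0,-1],[0,0,0,0,-1,0,-1],[0,0,0,0,-1,0,-1]]]'
python3 g.py .45 -.03 .10 2.2 -16
python3 - <<'E'
from plant import vision
import cv2,numpy as np
c=vision.capture("scene");np.savez("s1.npz",**c)
from h import pix
from plant import r
p=r.get_state()["tcp_pos"];u,v=map(int,pix(c,p));print(u,v)
a=cv2.resize(c["frame"][v-45:v+55,u-60:u+60],None,fx=6,fy=6,interpolation=2)
cv2.imwrite("pics/e.png",cv2.convertScaleAbs(a,alpha=1.6))
E
```

```text
time_s: 9.0
tcp_pos: [0.4631, -0.033, 0.1823]
eef_rot: [179.9, -16.3, 2.3]
contact_force: [0.3, 0.5, -2.9]
gripper_width: 0.0324
gripper_force: 45.0
time_s: 9.8
tcp_pos: [0.4638, -0.0322, 0.1822]
eef_rot: [179.9, 15.9, 2.2]
contact_force: [0.2, 0.1, -2.4]
gripper_width: 0.0324
gripper_force: 45.0
t 9.8 tcp [ 0.4638 -0.0322  0.1822] rot [179.9  15.9   2.2] j [ 17.  14. -18.  -4. -73.  77.]
F [ 0.2  0.1 -2.4] M [-0.   -1.22  0.01] w 0.0324 gf 45.0
shift now-axes [ 0.47 -0.14  4.14] shift target-axes [ 0.48 -0.14  4.14] turn [ 0.02 -0.03 -0.  ]
395 169
```

View pics/e.png

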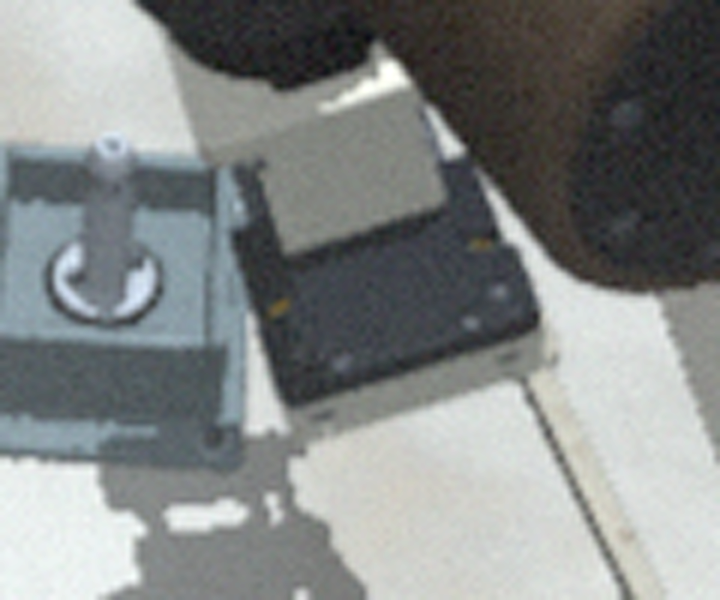

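The gripper hides the sleeve from this view. I'll stand the sleeve on the table at about (.44,-.03).

```bash
python3 -m pendant '[[[-0.2,0,0.8,0,0,0,-1],[-0.1,0,0.8,0,0,0,-1],[0,0,0.8,0,0,0,-1],[0.06,0,0.76,0,0,0,-1],[0.2,0,0.72,0,0,0,-1],[0.2,0,0.72,0,0,0,-1],[0.2,0,0.7,0,0,0,-1],[0.1,0,0.35,0,0,0,-1]]]'
python3 g.py .44 -.0322 .048 2.2 -16
```

```text
time_s: 10.65
tcp_pos: [0.4411, -0.0334, 0.07]
eef_rot: [179.9, 15.8, 2.2]
contact_force: [-0.7, 0.5, -3.0]
gripper_width: 0.0318
gripper_force: 45.0
t 10.65 tcp [ 0.4411 -0.0334  0.07  ] rot [179.9  15.8   2.2] j [ 18.  20. -28.  -5. -58.  78.]
F [-0.7  0.5 -3. ] M [-0.01 -1.08  0.03] w 0.0318 gf 45.0
shift now-axes [ 0.25 -0.06  1.07] shift target-axes [ 0.25 -0.06  1.07] turn [ 0.03 -0.06 -0.  ]
```

```bash
python3 -m pendant '[[[0.07,0,0.24,0,0,0,-1],[0.07,0,0.24,0,0,0,-1],[0.07,0,0.24,0,0,0,-1],[0.03,0,0.1,0,0,0,-1],[0.015,0,0.05,0,0,0,-1],[0.015,0,0.05,0,0,0,-1],[0.015,0,0.05,0,0,0,-1],[0,0,0,0,0,0,-1]]]'
python3 g.py .44 -.0322 .048 2.2 -16
```

```text
time_s: 11.45
tcp_pos: [0.4419, -0.0331, 0.0512]
eef_rot: [179.9, 15.7, 2.2]
contact_force: [-0.4, -0.6, -2.0]
gripper_width: 0.0325
gripper_force: 45.0
t 11.45 tcp [ 0.4419 -0.0331  0.0512] rot [179.9  15.7   2.2] j [ 18.  21. -29.  -5. -55.  78.]
F [-0.4 -0.6 -2. ] M [-0.   -1.17  0.01] w 0.0325 gf 45.0
shift now-axes [-0.04 -0.05  0.18] shift target-axes [-0.04 -0.05  0.18] turn [ 0.02 -0.07  0.  ]
```

```bash
python3 -m pendant '[[[0.015,0,0.05,0,0,0,-1],[0.015,0,0.05,0,0,0,-1],[0.015,0,0.05,0,0,0,-1],[0.015,0,0.05,0,0,0,-1],[0,0,0,0,0,0,-1],[0,0,0,0,0,0,-1],[0,0,0,0,0,0,-1],[0,0,0,0,0,0,-1]]]'
```

```text
time_s: 12.25
tcp_pos: [0.4421, -0.0332, 0.0486]
eef_rot: [179.9, 15.7, 2.3]
contact_force: [-3.6, 1.6, 17.5]
gripper_width: 0.0323
gripper_force: 45.0
```

```bash
python3 -m pendant '[[[-0.01,0,-0.04,0,0,0,-1],[0,0,0,0,0,0,0],[0,0,0,0,0,0,1],[0,0,0,0,0,0,1],[0,0,0,0,0,0,1],[0,0,0,0,0,0,1],[-0.14,0,-0.48,0,0,0,1],[-0.27,0,-0.96,0,0,0,1]]]'
python3 -m pendant '[[[-0.27,0,-0.96,0,0,0,1],[-0.27,0,-0.96,0,0,0,1],[-0.27,0,-0.96,0,0,0,1],[-0.27,0,-0.96,0,0,0,1],[0,0.5,0,0,1,0,1],[0,0.7,0,0,1,0,1],[0,0.9,0,0,1,0,1],[0,0.9,0,0,0.95,0,1]]]'
python3 g.py .442 -.033 .048 2.2 0
python3 - <<'E'
from plant import vision
import cv2,numpy as np
c=vision.capture("scene");np.savez("s2.npz",**c);t=vision.capture("top");np.savez("t2.npz",**t)
from h import pix
u,v=map(int,pix(c,[.442,-.033,.03]));print(u,v)
a=cv2.resize(c["frame"][v-25:v+25,u-25:u+25],None,fx=8,fy=8,interpolation=2)
u,v=map(int,pix(t,[.442,-.033,.03]));print(u,v)
b=cv2.resize(t["frame"][v-25:v+25,u-25:u+25],None,fx=8,fy=8,interpolation=2)
cv2.imwrite("pics/f.png",cv2.convertScaleAbs(np.hstack([a,b]),alpha=1.4))
E
```

```text
time_s: 13.05
tcp_pos: [0.4409, -0.0333, 0.0776]
eef_rot: [179.9, 15.9, 2.2]
contact_force: [-0.2, 0.3, 0.2]
gripper_width: 0.0828
gripper_force: 0.0
time_s: 13.85
tcp_pos: [0.4443, -0.0934, 0.1586]
eef_rot: [179.9, -0.3, 2.3]
contact_force: [-0.9, -0.8, -0.2]
gripper_width: 0.0872
gripper_force: 0.0
t 13.85 tcp [ 0.4443 -0.0934  0.1586] rot [179.9  -0.3   2.3] j [ 13.   4. -34.   0. -52.  79.]
F [-0.9 -0.8 -0.2] M [-0.11  0.02 -0.05] w 0.0872 gf 0.0
shift now-axes [-0.02 -3.03  5.53] shift target-axes [ 0.   -3.02  5.53] turn [ 0.02 -0.08  0.02]
397 209
332 267
```

View pics/f.png

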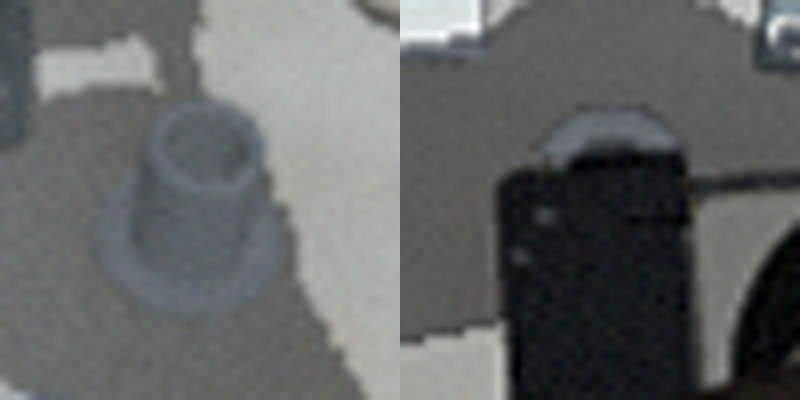

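The sleeve stands upright at about (.44,-.033). The flange hides its slots from both cameras, so I'll find the pin by turning under light pressure. First I refine the sleeve's x.

```bash
python3 - <<'E'
from h import *
c=load("s2.npz");t=load("t2.npz")
print(ray(c,372+205/8,184+148/8,.062), ray(c,372+195/8,184+232/8,.018),ray(t,307+(615-400)/8,242+105/8,.018))
P=pts(c)[184:234,372:422].reshape(-1,3);p=P[abs(P[:,2]-.062)<.004];p=p[(abs(p[:,0]-.442)<.03)&(abs(p[:,1]+.033)<.03)]
print(len(p),p.min(0),p.max(0))
E
python3 g.py .4415 -.0333 .049 2.2 0
```

```text
[ 0.44524327 -0.03165027  0.062     ] [ 0.44228831 -0.03258393  0.018     ] [ 0.47021517 -0.03679706  0.018     ]
99 [ 0.43032883 -0.0502194   0.05804558] [ 0.46271053 -0.01740726  0.06597229]
t 13.95 tcp [ 0.4425 -0.0943  0.1585] rot [179.9  -0.2   2.2] j [ 13.   4. -34.   0. -52.  79.]
F [ 0.2 -0.3  0. ] M [-0.02  0.03  0.01] w 0.0874 gf 0.0
shift now-axes [ 0.04 -3.06  5.47] shift target-axes [ 0.07 -3.05  5.48] turn [ 0.02 -0.06 -0.01]
```

```bash
python3 -m pendant '[[[0.1,-0.8,0,0,0,0,1],[0,-0.8,0,0,0,0,1],[0,-0.8,0.2,0,0,0,1],[0,-0.65,0.5,0,0,0,1],[0,0,0.9,0,0,0,1],[0,0,0.9,0,0,0,1],[0,0,0.9,0,0,0,1],[0,0,0.9,0,0,0,1]]]'
python3 g.py .4435 -.0333 .049 2.2 0
```

```text
time_s: 14.75
tcp_pos: [0.4443, -0.0316, 0.0714]
eef_rot: [179.9, -0.1, 2.3]
contact_force: [-0.5, -0.0, 0.2]
gripper_width: 0.0876
gripper_force: 0.0
t 14.75 tcp [ 0.4443 -0.0316  0.0714] rot [ 1.799e+02 -1.000e-01  2.300e+00] j [ 22.  11. -41.   0. -38.  71.]
F [-0.5 -0.   0.2] M [-0.03  0.01  0.  ] w 0.0876 gf 0.0
shift now-axes [-0.05  0.08  1.12] shift target-axes [-0.04  0.08  1.12] turn [ 0.02 -0.02  0.01]
```

```bash
python3 -m pendant '[[[-0.03,0.08,0.5,0,0,0,1],[0,0,0.5,0,0,0,1],[0,0,0.12,0,0,0,1],[0,0,0,0,0,0,-1],[0,0,0,0,0,0,-1],[0,0,0,0,0,0,-1],[0,0,0,0,0,0,-1],[0,0,0,0,0,0,-1]]]' 45
python3 -m pendant '[[[0,0,0,0,0,0,-1],[0,0,0,0,0,0,-1],[0,0,-0.3,0,0,0,-1],[0,0,-0.7,0,0,0,-1],[0,0,-1,0,0,0,-1],[0,0,-1,0,0,0,-1],[0,0,-1,0,0,0,-1],[0,0,-1,0,0,0,-1]]]'
python3 g.py .5225 -.1615 .175 16 0
```

```text
time_s: 15.55
tcp_pos: [0.4436, -0.0336, 0.0495]
eef_rot: [179.9, -0.1, 2.2]
contact_force: [-0.1, -0.1, -0.4]
gripper_width: 0.0534
gripper_force: 0.0
time_s: 16.35
tcp_pos: [0.4427, -0.0336, 0.15]
eef_rot: [179.9, -0.1, 2.2]
contact_force: [0.2, 0.6, -2.4]
gripper_width: 0.0322
gripper_force: 45.0
t 16.35 tcp [ 0.4427 -0.0336  0.15  ] rot [ 1.799e+02 -1.000e-01  2.200e+00] j [ 21.   4. -35.   0. -51.  71.]
F [ 0.2  0.6 -2.4] M [ 0.01 -0.11  0.04] w 0.0322 gf 45.0
shift now-axes [ 3.74  6.54 -1.24] shift target-axes [ 2.07  7.25 -1.25] turn [ 0.02 -0.01 -3.44]
```

```bash
python3 -m pendant '[[[0,0,-0.75,0,0,0,-1],[0,0.4,-0.5,0,0,0,-1],[0.5,0.9,0,0,0,0,-1],[0.5,0.9,0,0,0,0,-1],[0.6,0.9,0,0,0,0,-1],[0.7,0.9,0,0,0,0,-1],[0.7,0.9,0,0,0,0,-1],[0.6,0.9,0,0,0,0,-1]]]'
python3 -m pendant '[[[0.15,0.7,0,0,0,0,-1],[0,0,0,0,0,-0.8,-1],[0,0,0,0,0,-0.9,-1],[0,0,0,0,0,-0.9,-1],[0,0,0,0,0,-0.85,-1],[0,0,0,0,0,0,-1],[0,0,0,0,0,0,-1],[0,0,0,0,0,0,-1]]]'
python3 g.py .5225 -.1612 .166 16 0
python3 - <<'E'
from plant import vision
import cv2,numpy as np
c=vision.capture("scene");np.savez("s3.npz",**c)
cv2.imwrite("pics/g.png",cv2.convertScaleAbs(cv2.resize(c["frame"][90:220,270:430],None,fx=4,fy=4,interpolation=2),alpha=1.5))
E
```

```text
time_s: 17.15
tcp_pos: [0.5197, -0.1479, 0.1739]
eef_rot: [179.9, -0.0, 2.2]
contact_force: [0.2, 0.1, -2.5]
gripper_width: 0.032
gripper_force: 45.0
time_s: 17.95
tcp_pos: [0.5229, -0.1606, 0.1743]
eef_rot: [179.9, -0.0, 16.0]
contact_force: [-0.1, 0.2, -3.6]
gripper_width: 0.0325
gripper_force: 45.0
t 17.95 tcp [ 0.5229 -0.1606  0.1743] rot [179.9  -0.   16. ] j [  4.  12. -22.   0. -56. 102.]
F [-0.1  0.2 -3.6] M [-0.06 -0.02  0.  ] w 0.0325 gf 45.0
shift now-axes [-0.03  0.02  0.42] shift target-axes [-0.03  0.02  0.42] turn [ 0.02 -0.01 -0.01]
```

View pics/g.png

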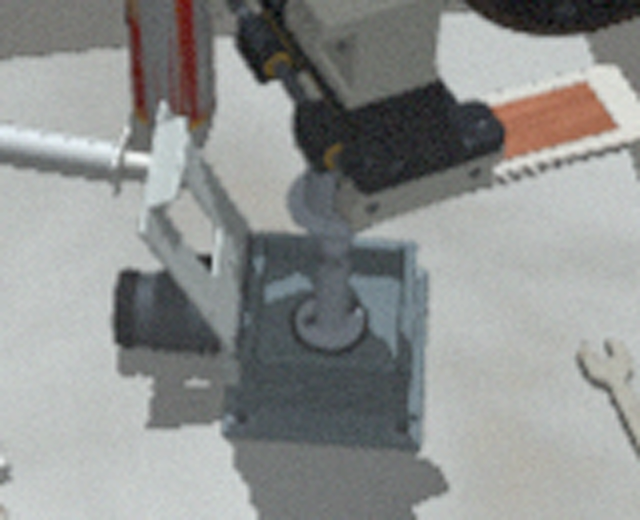

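The sleeve hangs over the shaft (crop (320,210)) and looks aligned. The guard is well clear at left. Lowering gently.

```bash
python3 -m pendant '[[[-0.02,0.02,0.2,0,0,0,-1],[0,0,0.2,0,0,0,-1],[0,0,0.15,0,0,0,-1],[0,0,0.15,0,0,0,-1],[0,0,0.15,0,0,0,-1],[0,0,0.15,0,0,0,-1],[0,0,0,0,0,0,-1],[0,0,0,0,0,0,-1]]]'
python3 g.py .5225 -.1612 .166 16 0
```

```text
time_s: 18.8
tcp_pos: [0.523, -0.161, 0.1544]
eef_rot: [179.9, -0.1, 16.0]
contact_force: [-0.3, -0.7, -1.8]
gripper_width: 0.0323
gripper_force: 45.0
t 18.8 tcp [ 0.523  -0.161   0.1544] rot [ 1.799e+02 -1.000e-01  1.600e+01] j [  3.  13. -23.   0. -54. 103.]
F [-0.3 -0.7 -1.8] M [-0.    0.01  0.07] w 0.0323 gf 45.0
shift now-axes [-0.03  0.   -0.58] shift target-axes [-0.03  0.   -0.58] turn [ 0.03 -0.02  0.01]
```

```bash
python3 -m pendant '[[[0,0,0.25,0,0,0,-1],[0,0,0.25,0,0,0,-1],[0,0,0.25,0,0,0,-1],[0,0,0.25,0,0,0,-1],[0,0,0.25,0,0,0,-1],[0,0,0.25,0,0,0,-1],[0,0,0,0,0,0,-1],[0,0,0,0,0,0,-1]]]'
python3 -m pendant '[[[0,0,0.25,0,0,0,-1],[0,0,0.25,0,0,0,-1],[0,0,0.25,0,0,0,-1],[0,0,0.25,0,0,0,-1],[0,0,0.2,0,0,0,-1],[0,0,0.2,0,0,0,-1],[0,0,0,0,0,0,-1],[0,0,0,0,0,0,-1]]]'
```

```text
time_s: 19.6
tcp_pos: [0.523, -0.1611, 0.1242]
eef_rot: [179.9, -0.0, 16.0]
contact_force: [-0.5, 0.6, -2.5]
gripper_width: 0.0325
gripper_force: 45.0
time_s: 20.4
tcp_pos: [0.5229, -0.1611, 0.0962]
eef_rot: [179.9, -0.0, 16.0]
contact_force: [-1.6, 0.3, -3.7]
gripper_width: 0.0323
gripper_force: 45.0
```

Now make contact with the pin, about 1 mm per row.

```bash
python3 -m pendant '[[[0,0,0.06,0,0,0,-1],[0,0,0.06,0,0,0,-1],[0,0,0.06,0,0,0,-1],[0,0,0.06,0,0,0,-1],[0,0,0.04,0,0,0,-1],[0,0,0,0,0,0,-1],[0,0,0,0,0,0,-1],[0,0,0,0,0,0,-1]]]'
```

```text
time_s: 21.2
tcp_pos: [0.523, -0.1611, 0.0907]
eef_rot: [179.9, -0.1, 16.0]
contact_force: [-1.5, 2.4, -2.3]
gripper_width: 0.0327
gripper_force: 45.0
```

```bash
python3 -m pendant '[[[0,0,0.05,0,0,0,-1],[0,0,0.05,0,0,0,-1],[0,0,0,0,0,0,-1],[0,0,0,0,0,0,-1],[0,0,0,0,0,0,-1],[0,0,0,0,0,0,-1],[0,0,0,0,0,0,-1],[0,0,0,0,0,0,-1]]]'
```

```text
time_s: 22.0
tcp_pos: [0.523, -0.1611, 0.0887]
eef_rot: [179.9, -0.1, 16.0]
contact_force: [-2.8, 3.7, -2.5]
gripper_width: 0.0321
gripper_force: 45.0
```

```bash
python3 -m pendant '[[[0,0,0.05,0,0,0,-1],[0,0,0.05,0,0,0,-1],[0,0,0.05,0,0,0,-1],[0,0,0,0,0,0,-1],[0,0,0,0,0,0,-1],[0,0,0,0,0,0,-1],[0,0,0,0,0,0,-1],[0,0,0,0,0,0,-1]]]'
python3 g.py .5225 -.1612 .0835 16 0
```

```text
time_s: 22.8
tcp_pos: [0.523, -0.1611, 0.0858]
eef_rot: [179.9, -0.1, 16.0]
contact_force: [-3.2, 3.9, -0.7]
gripper_width: 0.0325
gripper_force: 45.0
t 22.8 tcp [ 0.523  -0.1611  0.0858] rot [ 1.799e+02 -1.000e-01  1.600e+01] j [  3.  18. -27.   0. -45. 102.]
F [-3.2  3.9 -0.7] M [ 1.25  1.4  -0.03] w 0.0325 gf 45.0
shift now-axes [-0.03 -0.    0.12] shift target-axes [-0.03 -0.    0.12] turn [ 0.02 -0.02  0.01]
```

```bash
python3 -m pendant '[[[-0.01,-0.02,0.05,0,0,0,-1],[0,0,0.05,0,0,0,-1],[0,0,0.03,0,0,0,-1],[0,0,0.02,0,0,0,-1],[0,0,0,0,0,0,-1],[0,0,0,0,0,0,-1],[0,0,0,0,0,0,-1],[0,0,0,0,0,0,-1]]]'
```

```text
time_s: 23.6
tcp_pos: [0.5232, -0.161, 0.0854]
eef_rot: [179.8, -0.1, 16.1]
contact_force: [-11.1, 6.5, 24.2]
gripper_width: 0.0324
gripper_force: 45.0
```

```bash
python3 -m pendant '[[[0,0,-0.05,0,0,0.6,-1],[0,0,0,0,0,0.6,-1],[0,0,0,0,0,0,-1],[0,0,0,0,0,0,-1],[0,0,0,0,0,0,-1],[0,0,0,0,0,0,-1],[0,0,0,0,0,0,-1],[0,0,0,0,0,0,-1]]]'
python3 g.py .5225 -.1612 .0835 16 0
python3 -m pendant '[[[0,0,0,0,0,-0.6,-1],[0,0,0,0,0,-0.6,-1],[0,0,0,0,0,-0.6,-1],[0,0,0,0,0,-0.6,-1],[0,0,0,0,0,0,-1],[0,0,0,0,0,0,-1],[0,0,0,0,0,0,-1],[0,0,0,0,0,0,-1]]]'
python3 g.py .5225 -.1612 .0835 16 0
```

```text
time_s: 24.4
tcp_pos: [0.5228, -0.1613, 0.0854]
eef_rot: [179.8, -0.1, 11.3]
contact_force: [-8.4, 1.5, 14.5]
gripper_width: 0.0325
gripper_force: 45.0
t 24.4 tcp [ 0.5228 -0.1613  0.0854] rot [ 1.798e+02 -1.000e-01  1.130e+01] j [  3.  18. -27.   0. -44.  98.]
F [-8.4  1.5 14.5] M [ 0.89  3.21 -0.05] w 0.0325 gf 45.0
shift now-axes [-0.01 -0.01  0.09] shift target-axes [-0.01 -0.01  0.09] turn [ 0.04 -0.02 -1.18]
time_s: 25.2
tcp_pos: [0.5232, -0.1605, 0.0854]
eef_rot: [179.9, -0.1, 20.9]
contact_force: [-9.2, 7.2, 14.7]
gripper_width: 0.0323
gripper_force: 45.0
t 25.2 tcp [ 0.5232 -0.1605  0.0854] rot [ 1.799e+02 -1.000e-01  2.090e+01] j [  4.  18. -27.   0. -44. 107.]
F [-9.2  7.2 14.7] M [ 3.03  3.14 -0.12] w 0.0323 gf 45.0
shift now-axes [-0.05  0.02  0.09] shift target-axes [-0.04  0.03  0.09] turn [ 0.03 -0.04  1.21]
```

```bash
python3 -m pendant '[[[0,0,0,0,0,-0.5,-1],[0,0,0,0,0,-0.5,-1],[0,0,0,0,0,-0.5,-1],[0,0,0,0,0,0,-1],[0,0,0,0,0,0,-1],[0,0,0,0,0,0,-1],[0,0,0,0,0,0,-1],[0,0,0,0,0,0,-1]]]'
python3 g.py .5225 -.1612 .0835 16 0
python3 - <<'E'
from plant import vision
import cv2,numpy as np
c=vision.capture("scene");np.savez("s4.npz",**c)
cv2.imwrite("pics/h.png",cv2.convertScaleAbs(cv2.resize(c["frame"][120:210,310:400],None,fx=6,fy=6,interpolation=2),alpha=1.6))
E
```

```text
time_s: 26.0
tcp_pos: [0.5232, -0.1604, 0.0854]
eef_rot: [179.9, -0.1, 26.8]
contact_force: [-7.8, 8.8, 15.2]
gripper_width: 0.0319
gripper_force: 45.0
t 26.0 tcp [ 0.5232 -0.1604  0.0854] rot [ 1.799e+02 -1.000e-01  2.680e+01] j [  4.  18. -27.   0. -44. 113.]
F [-7.8  8.8 15.2] M [ 3.32  3.11 -0.31] w 0.0319 gf 45.0
shift now-axes [-0.05  0.02  0.1 ] shift target-axes [-0.05  0.03  0.1 ] turn [ 0.03 -0.04  2.71]
```

View pics/h.png

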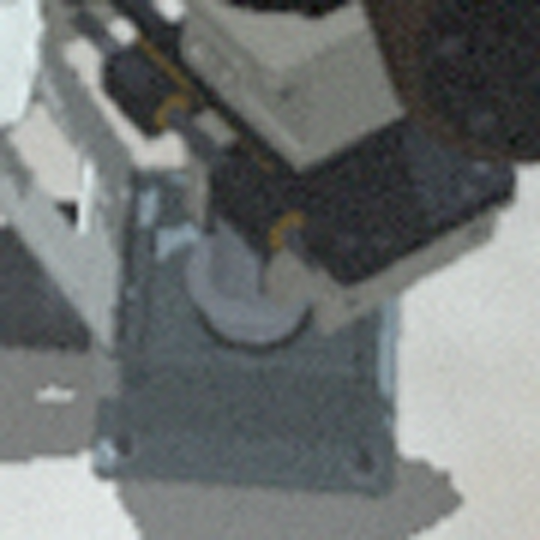

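The flange sits low around the shaft at crop (245,290). The turning moment grew to -0.31 N m, so the slots appear to be engaged. Checking the flange height by depth.

Run:
```python
from h import *
s=pts(load("s4.npz"));a=pts(load("s2.npz"))
for u,v in[(346,168),(348,172),(352,173),(356,173),(344,165)]:print(u,v,s[v,u].round(4))
p=a[208:220,385:408].reshape(-1,3);p=p[p[:,2]>.01];print("flange on table",np.round(np.percentile(p[:,2],[20,50]),4),"table",a[205,375],a[235,380])
print("rim",[s[v,u].round(3) for u,v in[(336,190),(370,193),(374,180)]])
```

```text
346 168 [ 0.5406 -0.1526  0.0534]
348 172 [ 0.5378 -0.1406  0.0526]
352 173 [ 0.5287 -0.1375  0.051 ]
356 173 [ 0.5194 -0.136   0.0511]
344 165 [ 0.5437 -0.1631  0.0526]
flange on table [0.0184 0.0234] table [ 0.48251203 -0.07295619  0.0009573 ] [0.48846656 0.01108424 0.00308337]
rim [array([ 0.569, -0.122,  0.012]), array([ 0.49 , -0.102,  0.011]), array([ 0.471, -0.142,  0.008])]
```

The flange top is at about 0.052, so the sleeve is home. Relax, release, turn back toward the drive's axis and lift.

```bash
python3 -m pendant '[[[0,0,-0.02,0,0,0.9,-1],[0,0,-0.02,0,0,0.9,-1],[0,0,-0.02,0,0,0,-1],[0,0,0,0,0,0,0],[0,0,0,0,0,0,1],[0,0,0,0,0,0,1],[0,0,0,0,0,0,1],[0,0,0,0,0,0,1]]]'
python3 -m pendant '[[[0,0,0,0,0,0,1],[0,0,0,0,0,0.9,1],[0,0,0,0,0,0.9,1],[0,0,0,0,0,0.9,1],[0,0,0,0,0,0.9,1],[0,0,0,0,0,0.9,1],[0,0,0,0,0,0.9,1],[0,0,0,0,0,0.9,1]]]'
python3 -m pendant '[[[0,0,-0.5,0,0,0,1],[0,0,-1,0,0,0,1],[0,0,-1,0,0,0,1],[0,0,-1,0,0,0,1],[0,0,-1,0,0,0,1],[0,0,-1,0,0,0,1],[0,0,-0.5,0,0,0,1],[0,0,0,0,0,0,1]]]'
python3 - <<'E'
from plant import vision
from h import *
c=vision.capture("scene");np.savez("s5.npz",**c);t=vision.capture("top");np.savez("t5.npz",**t)
s=pts(c)
for u,v in[(346,168),(348,172),(352,173),(356,173),(344,165)]:print(u,v,s[v,u].round(4))
# top ring of sleeve, guard edge
m=(abs(s[...,0]-.5225)<.03)&(abs(s[...,1]+.161)<.03)&(abs(s[...,2]-.096)<.004);print(m.sum(),s[m].min(0),s[m].max(0))
E
python3 g.py .5225 -.1612 .0835 -13.7 0
```

```text
time_s: 26.85
tcp_pos: [0.5231, -0.1608, 0.0851]
eef_rot: [179.9, -0.1, 19.7]
contact_force: [-0.4, -0.3, -0.5]
gripper_width: 0.0662
gripper_force: 0.0
time_s: 27.65
tcp_pos: [0.5229, -0.1608, 0.085]
eef_rot: [179.9, -0.1, -5.7]
contact_force: [0.5, -0.6, -0.4]
gripper_width: 0.0877
gripper_force: 0.0
time_s: 28.45
tcp_pos: [0.5234, -0.1607, 0.2068]
eef_rot: [179.9, -0.3, -5.5]
contact_force: [0.5, 0.4, 0.1]
gripper_width: 0.0878
gripper_force: 0.0
346 168 [ 0.5404 -0.1538  0.052 ]
348 172 [ 0.5377 -0.1413  0.0517]
352 173 [ 0.5294 -0.1344  0.055 ]
356 173 [ 0.5194 -0.1362  0.0509]
344 165 [ 0.5437 -0.1629  0.0529]
80 [ 0.51023502 -0.17736666  0.09228347] [ 0.54246867 -0.14310008  0.09959085]
t 28.55 tcp [ 0.5222 -0.1605  0.2046] rot [ 1.8e+02 -1.0e-01 -5.5e+00] j [  4.  10. -19.   0. -60.  81.]
F [-0.6 -0.9 -0.9] M [-0.04  0.01 -0.06] w 0.0872 gf 0.0
shift now-axes [0.01 0.03 6.05] shift target-axes [0.02 0.03 6.05] turn [ 0.01 -0.02  2.04]
```

The sleeve is home and stays put. Close the fingers, turn square to the drive and go behind the guard.

```bash
python3 -m pendant '[[[0,0,-0.3,0,0,0.7,-1],[0,0,-0.3,0,0,0.7,-1],[0,0,0,0,0,0.64,-1],[0,0,0,0,0,0,-1],[1,0,0,0,0,0,-1],[1,0,0,0,0,0,-1],[1,0,0,0,0,0,-1],[1,0,0,0,0,0,-1]]]' 20
python3 -m pendant '[[[1,0,0,0,0,0,-1],[1,0,0,0,0,0,-1],[0.3,0,0,0,0,0,-1],[0,0,0.6,0,0,0,-1],[0,0,0.7,0,0,0,-1],[0,0,0.7,0,0,0,-1],[0,0,0.5,0,0,0,-1],[0,0,0,0,0,0,-1]]]'
cat > d.py <<'E'
import numpy as np
from plant import r
s=r.get_state();d=(s["tcp_pos"]-[.5225,-.161,0])*1000;a=np.radians(-13.7)
print("t",round(s["time_s"],2),"drive X %.1f Y %.1f Z %.1f"%(d[0]*np.cos(a)+d[1]*np.sin(a),-d[0]*np.sin(a)+d[1]*np.cos(a),d[2]),"F",s["contact_force"].round(1),"rot",s["eef_rot"].round(1))
E
python3 d.py
```

```text
time_s: 29.35
tcp_pos: [0.6005, -0.1797, 0.2159]
eef_rot: [179.9, 0.0, -13.6]
contact_force: [-0.1, -0.5, -0.8]
gripper_width: 0.0286
gripper_force: 0.0
time_s: 30.15
tcp_pos: [0.6436, -0.1903, 0.165]
eef_rot: [179.9, 0.1, -13.7]
contact_force: [-0.4, 0.6, -0.4]
gripper_width: 0.0002
gripper_force: 0.0
t 30.15 drive X 124.6 Y 0.2 Z 165.0 F [-0.4  0.6 -0.4] rot [ 1.799e+02  1.000e-01 -1.370e+01]
```

```bash
python3 -m pendant '[[[-0.4,0,-0.1,0,0,0,-1],[-0.4,0,-0.1,0,0,0,-1],[-0.4,0,-0.1,0,0,0,-1],[-0.4,0,-0.1,0,0,0,-1],[-0.4,0,-0.1,0,0,0,-1],[-0.4,0,-0.1,0,0,0,-1],[-0.4,0,-0.1,0,0,0,-1],[-0.2,0,0,0,0,0,-1]]]'
python3 d.py
```

```text
time_s: 30.95
tcp_pos: [0.5857, -0.176, 0.1812]
eef_rot: [180.0, -0.1, -13.7]
contact_force: [2.6, 0.0, 0.9]
gripper_width: 0.0009
gripper_force: 0.8
t 30.95 drive X 65.0 Y 0.4 Z 181.2 F [2.6 0.  0.9] rot [ 1.80e+02 -1.00e-01 -1.37e+01]
```

```bash
python3 -m pendant '[[[-0.64,0,0.1,0,0,0,-1],[-0.64,0,0.1,0,0,0,-1],[-0.63,0,0.2,0,0,0,-1],[-0.63,0,0.24,0,0,0,-1],[-0.57,0,0.35,0,0,0,-1],[-0.53,0,0.4,0,0,0,-1],[0,0,0,0,0,0,-1],[0,0,0,0,0,0,-1]]]'
python3 d.py
python3 - <<'E'
from plant import vision
import cv2,numpy as np
c=vision.capture("scene")
cv2.imwrite("pics/i.png",cv2.convertScaleAbs(cv2.resize(c["frame"][100:220,280:420],None,fx=4,fy=4,interpolation=2),alpha=1.6))
E
```

```text
time_s: 31.75
tcp_pos: [0.5158, -0.1591, 0.1532]
eef_rot: [179.9, -0.1, -13.7]
contact_force: [-0.2, -0.3, 0.2]
gripper_width: 0.0005
gripper_force: 0.0
t 31.75 drive X -6.9 Y 0.3 Z 153.2 F [-0.2 -0.3  0.2] rot [ 1.799e+02 -1.000e-01 -1.370e+01]
```

View pics/i.png

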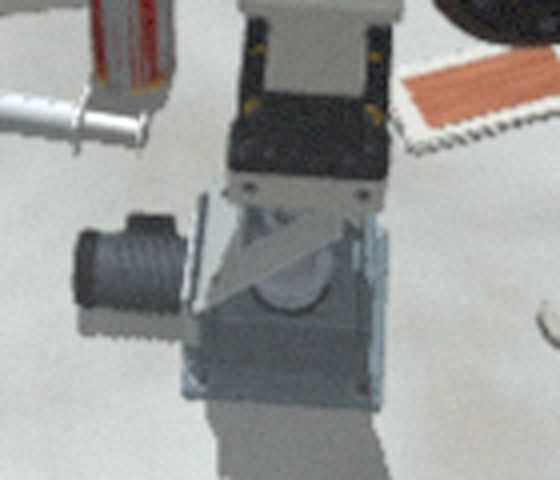

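The picture shows the guard swinging forward over the sleeve (bar from crop (200,300) to (350,220)), with the sleeve still home. Continuing the arc.

```bash
python3 -m pendant '[[[-0.48,0,0.49,0,0,0,-1],[-0.46,0,0.52,0,0,0,-1],[-0.33,0,0.6,0,0,0,-1],[-0.28,0,0.62,0,0,0,-1],[-0.14,0,0.45,0,0,0,-1],[-0.1,0,0.4,0,0,0,-1],[0,0,0,0,0,0,-1],[0,0,0,0,0,0,-1]]]'
python3 d.py
```

```text
time_s: 32.6
tcp_pos: [0.4815, -0.1507, 0.0915]
eef_rot: [179.9, -0.1, -13.7]
contact_force: [0.0, 0.4, 0.3]
gripper_width: 0.0007
gripper_force: 0.0
t 32.6 drive X -42.2 Y 0.3 Z 91.5 F [0.  0.4 0.3] rot [ 1.799e+02 -1.000e-01 -1.370e+01]
```

```bash
python3 -m pendant '[[[0,0,0.15,0,0,0,-1],[0,0,0.15,0,0,0,-1],[0,0,0.1,0,0,0,-1],[0,0,0.1,0,0,0,-1],[0,0,0.1,0,0,0,-1],[0,0,0,0,0,0,-1],[0,0,0,0,0,0,-1],[0,0,0,0,0,0,-1]]]'
python3 d.py
```

```text
time_s: 33.4
tcp_pos: [0.4816, -0.1507, 0.0808]
eef_rot: [179.9, -0.1, -13.7]
contact_force: [-5.7, 3.1, 18.3]
gripper_width: 0.0003
gripper_force: 9.0
t 33.4 drive X -42.2 Y 0.4 Z 80.8 F [-5.7  3.1 18.3] rot [ 1.799e+02 -1.000e-01 -1.370e+01]
```

```bash
python3 -m pendant '[[[0,0,0.05,0,0,0,-1],[0,0,0.05,0,0,0,-1],[0,0,0,0,0,0,-1],[0,0,0,0,0,0,-1],[0,0,0,0,0,0,-1],[0,0,0,0,0,0,-1],[0,0,0,0,0,0,-1],[0,0,0,0,0,0,-1]]]'
python3 d.py
python3 -m pendant '[[[0,0,-0.2,0,0,0,-1],[0,0,-0.5,0,0,0,-1],[0,0,-1,0,0,0,-1],[0,0,-1,0,0,0,-1],[-0.8,0,-1,0,0,0,-1],[-1,0,-1,0,0,0,-1],[-1,0,-1,0,0,0,-1],[-1,0,-0.5,0,0,0,-1]]]'
python3 -m pendant '[[[-0.5,0,-1,0,0,0,-1],[0,0,-1,0,0,0,-1],[0,0,-0.5,0,0,0,-1],[0,0,0,0,0,0,-1],[0,0,0,0,0,0,-1],[0,0,0,0,0,0,-1],[0,0,0,0,0,0,-1],[0,0,0,0,0,0,-1]]]'
python3 - <<'E'
from plant import vision
from h import *
import cv2
c=vision.capture("scene");np.savez("s6.npz",**c);t=vision.capture("top");np.savez("t6.npz",**t)
a=np.radians(-13.7)
for X in(pts(c),pts(t)):
    d=X-[.5225,-.161,0];x=d[...,0]*np.cos(a)+d[...,1]*np.sin(a);y=-d[...,0]*np.sin(a)+d[...,1]*np.cos(a);z=X[...,2]
    m=(x>-54)&(x<50)&(abs(y)>31)&(abs(y)<47)&(z>.04)&(z<.09)
    f=np.polyfit(x[m],z[m],1);f=np.polyfit(x[m][abs(z[m]-np.polyval(f,x[m]))<.003],z[m][abs(z[m]-np.polyval(f,x[m]))<.003],1);print(m.sum(),f, "front z",np.polyval(f,-55),"rear",np.polyval(f,50))
    m=(abs(x)<25)&(abs(y)<25)&(abs(z-.096)<.005);print("ring",m.sum(),x[m].mean(),y[m].mean(),z[m].mean())
E
```

```text
time_s: 34.2
tcp_pos: [0.4817, -0.1507, 0.0804]
eef_rot: [179.9, -0.2, -13.7]
contact_force: [-12.4, 7.0, 36.3]
gripper_width: 0.0002
gripper_force: 18.2
t 34.2 drive X -42.1 Y 0.3 Z 80.4 F [-12.4   7.   36.3] rot [179.9  -0.2 -13.7]
time_s: 35.0
tcp_pos: [0.4073, -0.1324, 0.203]
eef_rot: [180.0, -0.2, -13.7]
contact_force: [0.4, 0.6, -0.1]
gripper_width: 0.0004
gripper_force: 0.0
time_s: 35.8
tcp_pos: [0.3974, -0.1301, 0.2507]
eef_rot: [179.9, -0.0, -13.7]
contact_force: [0.1, -0.1, -0.8]
gripper_width: 0.0003
gripper_force: 0.0Traceback (most recent call last):
  File "<stdin>", line 9, in <module>
    raise TypeError("expected non-empty vector for x")
TypeError: expected non-empty vector for x
```

Run:
```python
from h import *
a=np.radians(-13.7)
for n in("s6.npz","t6.npz"):
    X=pts(load(n));d=(X-[.5225,-.161,0])*1000;x=d[...,0]*np.cos(a)+d[...,1]*np.sin(a);y=-d[...,0]*np.sin(a)+d[...,1]*np.cos(a);z=d[...,2]
    m=(x>-50)&(x<45)&(abs(y)>33)&(abs(y)<46)&(z>52)&(z<75)
    p,q=x[m],z[m];f=np.polyfit(p,q,1);k=abs(q-np.polyval(f,p))<3;f=np.polyfit(p[k],q[k],1)
    print(m.sum(),"slope rad",-f[0],"front z",np.polyval(f,-55),"rear",np.polyval(f,50))
    m=(abs(x)<25)&(abs(y)<25)&(abs(z-96)<5);print("ring",m.sum(),x[m].mean(),y[m].mean(),z[m].mean())
```

```text
288 slope rad 0.0005356626883609175 front z 60.18649555856048 rear 60.13025097628258
ring 83 4.260071506964657 6.382422564561647 96.29603278430021
430 slope rad -0.008705107847346686 front z 58.189825437071 rear 59.1038617610424
ring 98 2.6562833319023738 0.9262136005130039 95.73163649590822
```

The guard is flat (slope about 0), the sleeve top is at 96 mm as expected when home, and the arm is clear. Handing in.

```bash
python3 -c "
from plant import r
print(r.close_job())"
```

```text
the job is handed in; nothing more can be done
None
```

The drive sleeve sits home on the shaft with its slots over the pin, the guard is snapped shut, and the job is handed in at about 36 s; the plain sleeve, jar and weight were never touched, though I didn't re-measure them at the end.

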